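Work a tight wedge out from under a granite slab

ROBOT

A 7-joint arm with a two-finger parallel gripper is mounted at the origin on the work surface. World frame = base frame: x ahead of the robot, y to its left, z up, the work surface at z = 0. Lengths are in m, angles in rad, forces in N, time in s.
With the tool pointing down it reaches from about 0.35 to 0.9 m from the base axis. Payload 8.1 kg.
Tool frame: the origin (TCP) lies midway between the tips of the shut fingers; the grasp point (between the pads) lies 19 mm behind it; x points along the fingers, z is the direction in which the jaws open and shut, and the axes are right-handed (so a half turn about x gives the same grasp; the last joint's range is limited). The gripper opens to 85 mm and grips with 20 to 120 N. Pads are 22 mm wide; open, the fingers measure 114 mm over their backs; the gripper's body (76 mm by 85 mm) begins 54 mm behind the grasp point. The pads swing forward as they close: fully open they stand 13 mm farther back than shut.
Start: joints at [-1.212, 0.434, 0.025, 1.573, -0.012, 1.134, -0.075], TCP at [0.279, 0.56, 0.231] pointing down, gripper open.
Joint ranges: [-2.62, 2.62], [-0.44, 2.09], [-1.27, 1.32], [0.08, 2.57], [-1.32, 4.46], [0.12, 2], [-2.74, 2.74]. Speed limits (rad/s): [2.22, 2.22, 3.01, 3.01, 3.14, 3.14, 3.14].

INTERFACE

Orientations are given as a 3x3 rotation matrix whose columns are the frame's x, y, z axes.
In Python, from cell import * gives the robot as it stands.
- The arm moves only by the tool drive_tool, never from a script. Its argument "steps" is a list of rows, each a list of 7 numbers: the shift along the tool's x, y, z in units of 500 mm (1.0 is 500 mm), then the turn, a rotation vector about the tool's x, y, z in units of 180 degrees (1.0 is 180 degrees), then the gripper's target within -1 to 1 (fully open at 1, half-way at 0, shut at -1). In form: [[dx, dy, dz, wx, wy, wz, fingers], ...]. A call has 1 to 12 rows; each row is the pose to reach, as a shift and turn from the pose commanded when the call began, along the tool's axes at that moment, turning the shorter way round; what a row does not reach only later rows make up. A row lasts 1/8 s, in which the tool goes at most 62.5 mm and 10.7 degrees, less where a joint would pass 70% of its speed; a pose out of reach is approached as far as the arm can. A call with a number of a shift or a turn outside -1 to 1 is refused whole. A call with a gripper value outside its range is refused whole. The fingers move at their own pace and stop on an object; "force" is the grip in N (left out, the last holds). Time passes only in rows, so rows that repeat a pose let the fingers close. It gives the time, the measured TCP pose, the force and the opening at its end, in the units of the state.
- observe(): the state, without advancing time (a new reading comes with each control period).
- get_image(name): name is "scene" or "top" or "wrist"; returns a dict with "pixels" (480x640x3 uint8, red, green, blue), "mtx" (3x3 intrinsics, pixels), "position" and "orientation" of the camera in the world. Camera axes: x right, y down, z forward; pixel columns grow to the right and rows downward; lengths in m; the calibration is good to about 2 mm. The wrist camera is an equidistant fisheye: a pixel r from the principal point sees the ray r / f radians off the axis. A picture is of the moment at which its call begins. There is no depth.
- hand_in(): hands the job in, once; it reports no verdict.
The state is a dict: "t": time; "qpos": joint angles; "joint_vel": joint speeds; "tau": joint torques, N m; "tool_pos": TCP position; "orientation": TCP orientation; "force": force on the tool from outside, world axes, zero at the start; "wrist_torque": the same for the moment, N m; "gripper_width": finger opening in m.
Only numpy, scipy, OpenCV 4.12 (cv2) and the standard library are available. Lean on these libraries where they do the work, as an engineer would, in place of code of your own. Each camera call takes 0.05 s, during which the arm holds its last target.

TASK

The granite slab has been wedged up at its front edge. Work the wooden wedge loose by rocking its thick end from side to side, about a centimetre each way and at least twice each way while the slab still rests on it, easing it out a little at a time; a straight tug would drag the slab, which must not shift by more than a centimetre. Once the slab has come down on its two side packers, draw the wedge right out, lay it in the plywood tray and let go, without disturbing the hammer, the tin or the stone offcut.

Things in the scene. Friction and masses are not known exactly. Their poses are not given: they have to be found in the camera images.
- bed: Fixed timber stone bed; origin on the bench under its middle. +x is the way the wedge was driven in (about world +y), y along the bed's 310 mm length, z up. Two beams run along y, tops at z = 50 mm; the front one's front face is at x = -90 mm. On them a stiff steel roller (x = 70 mm, top z = 70.6 mm) under the slab's rear, and two front side packers (30 mm wide, y = +-93 mm, tops z = 68.1 mm).
- bridge (a point): Middle of the hand-rest bridge, part of the bed: a timber bar 40 mm deep (x), 310 mm long (y), 18 mm thick, above the slab's front edge, reaching 15 mm in front of it; underside 126 mm above the bench, on 24 mm wide posts at y = +-142 mm. It blocks a vertical gripper at the wedge: lean the tool about 40 degrees towards the bed's -x, fingers pointing to +x and down.
- packer: Fixed dark timber taper packer, 64 mm wide (y), 78 mm long, on the front beam under the wedge; its place along y varies. Origin: middle of its front lower edge, on the beam's top, in line with the slab's front edge; axes parallel to the bed's. Its top starts 6 mm above the origin and rises to +x at 5 degrees, so the wedge comes out along -x and 5 degrees downhill.
- wedge_mid (a point): Middle of the loose pale timber wedge (45 g, 135 mm long in x, 30 mm wide in y), 7 mm below its flat top, level at the start; underside slopes 5 degrees. The 8 mm thin tip is at x = +67.5 mm, the 20 mm thick tail at x = -67.5 mm. At the start 75 mm of it is under the slab and 60 mm of tail sticks out at the front, 50 mm clear above the bench.
- wedge_grip (a point): Best grip point, on the wedge's tail 40 mm from wedge_mid, half-way up the 18 mm thick wood, 32 mm in front of the slab at the start; axes as wedge_mid. Grip across the 30 mm width. The slab's weight pinches the wedge: swung sideways it turns about a point some 40 mm inside the slab's front edge and is then easily eased out; it is loose once drawn out some 30 mm.
- wedge_tail (a point): Middle of the wedge's thick tail face, 67.5 mm from wedge_mid; its sideways travel in the packer's frame tells the swing (0 at the start).
- slab: Loose grey granite slab, about 4 kg, 180 mm along x, 220 mm along y, 40 mm thick; origin at the centre of its underside, 70.6 mm above the bench at the start, axes as the bed's. Its rear lies on the roller: a straight pull on the wedge drags it along.
- slab_front (a point): Middle of the lower front edge of the slab, 70.6 mm above the bench while wedged up, about 68 mm when settled on the side packers.
- tray: Fixed open plywood tray, 200 x 200 mm, 30 mm high, walls and floor 6 mm thick; origin under its centre. It stands on the bench to the robot's right of the bed.
- mallet: Bystander: hammer with a timber handle, 240 mm long, lying on the bench behind the bed. Leave alone.
- tin_c (a point): Bystander: middle of a closed tin, 66 mm across and 110 mm high, standing on the bench. Leave alone.
- offcut: Bystander: granite offcut block, 80 x 60 x 40 mm, origin under its centre. Leave alone.
Things that resemble listed ones, but are neither listed nor needed, are in the scene too. Of the things like the part that bears wedge_mid, leave any that is orange or red; of the rest the larger one is meant.

How it is judged:
On the way, in this order (a step that is already met when the one before it is completed fails the run):
1. the wedge's tail is swung at least 4 mm to one side (+y of the packer) while the slab rests on it (y of wedge_tail in the frame of packer above 0.004 m and x of wedge_mid in the frame of packer above -0.025 m), for 0.05 s.
2. then at least 4 mm to the other side (-y) (y of wedge_tail in the frame of packer below -0.004 m and x of wedge_mid in the frame of packer above -0.025 m), for 0.05 s.
3. then back to the first side by at least 4 mm (all of step 1), for 0.05 s.
4. the wedge is drawn clear of the slab and the slab has settled on its side packers (x of wedge_mid in the frame of packer below -0.07 m and z of slab_front in the frame of bed below 0.0694 m), for 0.2 s.
At the end, for the whole second after the job is handed in: The wedge lies released in the tray (its middle within 90 mm of the tray's middle along each tray axis and no higher than 35 mm above the bench); the slab lies still on its side packers (its front edge 66 to 69.4 mm above the bench), within 10 mm of where it began (x of wedge_mid in the frame of tray between -0.09 and 0.09 m and y of wedge_mid in the frame of tray between -0.09 and 0.09 m and z of wedge_mid in the frame of tray below 0.035 m and z of slab_front in the frame of bed between 0.066 and 0.0694 m and distance of slab from where it was at the start of the episode below 0.01 m and linear speed of slab below 0.01 m/s); the robot touches nothing.
It fails at once if the slab is dragged more than 10 mm from where it lay (distance of slab from where it was at the start of the episode above 0.01 m).
It fails at once if the hammer, the tin or the offcut is moved more than 15 mm (distance of any of mallet, tin_c, offcut from where it was at the start of the episode above 0.015 m).
It also fails if it takes over 58 s, if anything falls off the work surface, if the arm or the gripper's body presses on something with over 40 N, if the wrist force passes 120 N, or if a joint passes its speed limit or range.

## Working session

There is one attempt and no reset: what is moved stays moved. The work goes in short steps, Python scripts to look and compute and a tool call to move; the robot and the scene stay as the last step left them, time stands still between calls to the robot, and variables do not carry over. Pictures are saved under pics/ and viewed, and the job is handed in when it is done.

Besides the shell and the picture viewer there is one more tool, called after ">>>" as name(argument=value, ...), one argument or row to a line, values as JSON. drive_tool: Moves the arm, as the interface text tells. Shifts and turns lie within -1 to 1; 1 stands for 500 mm of shift or 180 degrees of turn. Its arguments: {"type":"object","properties":{"steps":{"type":"array"},"force":{"type":"number"}},"required":["steps"]}

```bash
mkdir -p pics; ls; python3 - <<'E'
from cell import *
import cv2,numpy as np,pickle
s=observe();print(s)
d={}
for n in("scene","top","wrist"):
    i=get_image(n);d[n]=i
    cv2.imwrite(f"pics/{n}0.png",i["pixels"][:,:,::-1]);print(n,i["mtx"],i["position"],i["orientation"])
pickle.dump(d,open("im0.pkl","wb"))
E
```

```text
pics
{'t': 0.0, 'qpos': array([-1.21160228,  0.43525034,  0.02492682,  1.5740839 , -0.0116051 ,
        1.13399525, -0.07516391]), 'joint_vel': array([ 9.01295277e-05, -1.50768982e-03, -8.39384173e-04, -1.58490012e-04,
       -7.44173961e-04,  1.70717964e-03,  5.68418064e-05]), 'tau': array([ 1.23299913e-03, -6.70470643e+01,  1.02579977e+00, -3.16201365e+01,
        1.55681331e-02,  1.26620338e-02, -6.00228168e-05]), 'tool_pos': array([0.27827382, 0.55907385, 0.23051354]), 'orientation': array([[-5.99040747e-04, -8.95212800e-01,  4.45638512e-01],
       [-1.47516505e-03,  4.45638898e-01,  8.95211593e-01],
       [-9.99998733e-01, -1.21122138e-04, -1.58754250e-03]]), 'force': array([1.00190305, 0.33775128, 0.05021148]), 'wrist_torque': array([-0.0159742 , -0.05528107, -0.08285816]), 'gripper_width': 0.08514923345914054}
scene [[528.66010952   0.         320.3255961 ]
 [  0.         528.66010952 238.68224221]
 [  0.           0.           1.        ]] [ 1.02720472 -0.79657516  0.82774725] [[ 0.8809443   0.28353592 -0.3788727 ]
 [ 0.47318785 -0.51846519  0.7122409 ]
 [ 0.00551357 -0.80672252 -0.59090471]]
top [[474.73976079   0.         322.11998342]
 [  0.         474.73976079 244.58765877]
 [  0.           0.           1.        ]] [0.51968469 0.04496445 1.07975132] [[ 0.02036167 -0.99885701  0.04324436]
 [-0.99966074 -0.01963725  0.01711103]
 [-0.01624227 -0.0435781  -0.99891798]]
wrist [[371.64829954   0.         317.7980123 ]
 [  0.         371.64829954 238.64516613]
 [  0.           0.           1.        ]] [0.21917836 0.58781173 0.37344002] [[ 0.44577517  0.86515497  0.22976375]
 [ 0.8951421  -0.43018984 -0.11686456]
 [-0.00226392  0.25776652 -0.96620458]]
```

View pics/scene0.png

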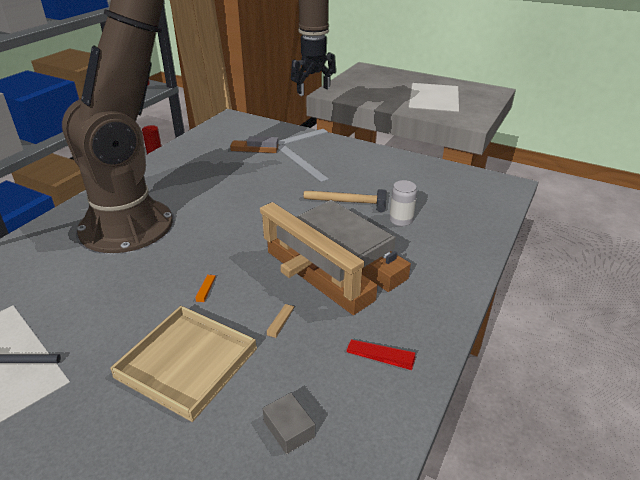

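View pics/top0.png

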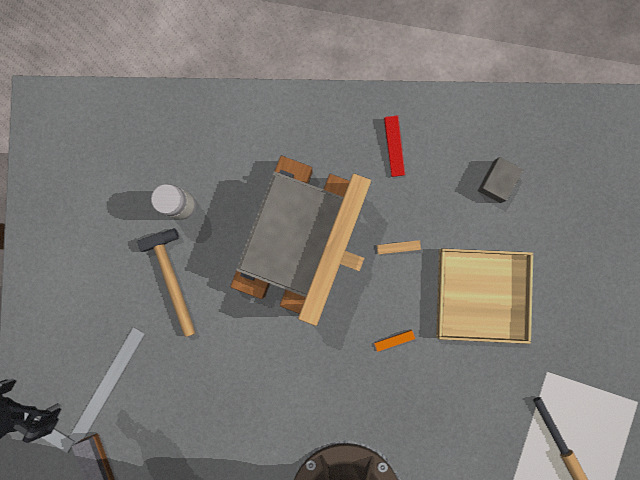

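View pics/wrist0.png

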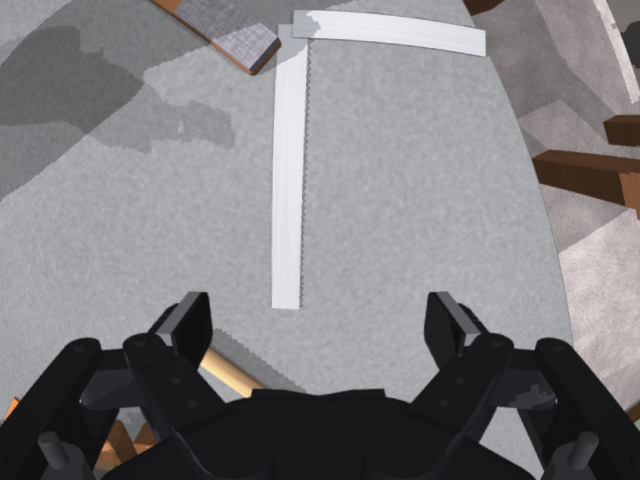

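```bash
cat > h.py <<'E'
import numpy as np,cv2,pickle
def ray(im,uv):
    K=im["mtx"];d=np.array([(uv[0]-K[0,2])/K[0,0],(uv[1]-K[1,2])/K[1,1],1.]);return im["position"],im["orientation"]@d
def onz(im,uv,z):
    p,d=ray(im,uv);return p+d*(z-p[2])/d[2]
def proj(im,P):
    c=(np.atleast_2d(P)-im["position"])@im["orientation"];K=im["mtx"];return np.c_[c[:,0]/c[:,2]*K[0,0]+K[0,2],c[:,1]/c[:,2]*K[1,1]+K[1,2]]
E
python3 - <<'E'
import pickle,cv2
d=pickle.load(open("im0.pkl","rb"))
t=d["top"]["pixels"][150:335,220:420,::-1];cv2.imwrite("pics/topc.png",cv2.resize(t,None,fx=4,fy=3.2*1.25*0+4*0.8,interpolation=2) if 0 else cv2.resize(t[:150*1],None,fx=4,fy=4,interpolation=2))
cv2.imwrite("pics/topc2.png",cv2.resize(t[85:],None,fx=4,fy=4,interpolation=2))
s=d["scene"]["pixels"][185:325,240:430,::-1];cv2.imwrite("pics/scc.png",cv2.resize(s,None,fx=4,fy=4,interpolation=2))
E
```

```text
(no output)
```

View pics/topc.png

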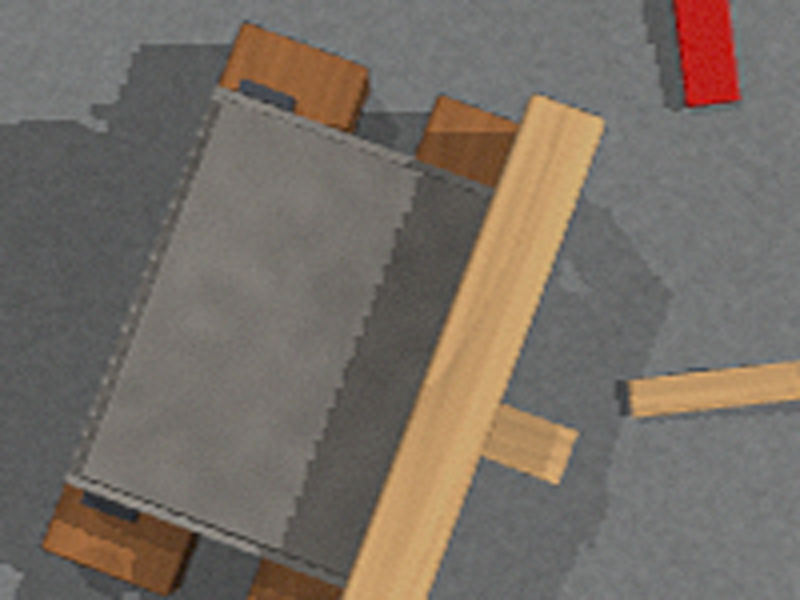

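View pics/topc2.png

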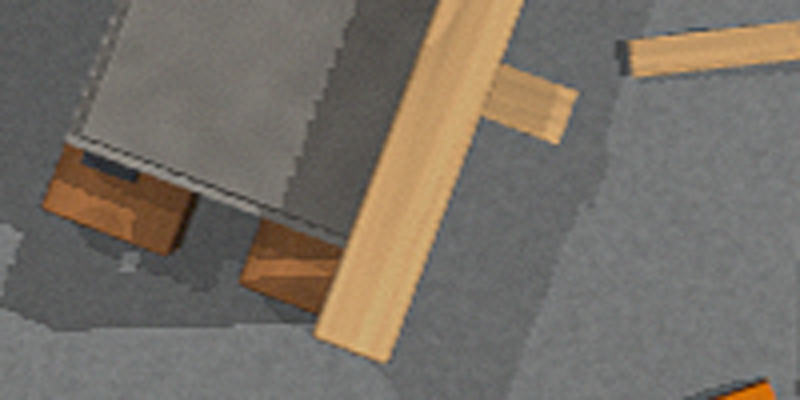

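View pics/scc.png

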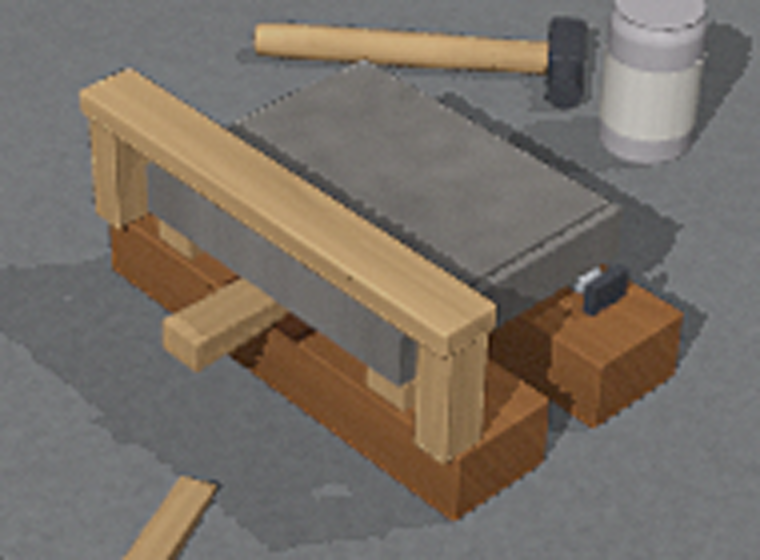

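```bash
python3 - <<'E'
from h import *
d=pickle.load(open("im0.pkl","rb"));t=d["top"];s=d["scene"]
tc=lambda x,y,v0=150:((x+.5)/4-.5+220,(y+.5)/4-.5+v0)
sc=lambda x,y:((x+.5)/4-.5+240,(y+.5)/4-.5+185)
B=[onz(t,tc(533,95),.144),onz(t,tc(606,122),.144),onz(t,tc(388,362,235),.144),onz(t,tc(315,338,235),.144)]
B=np.array(B);print(B.round(4));c=B.mean(0)
for i in range(4):print(np.linalg.norm(B[i]-B[i-1]))
y=(B[2]+B[3]-B[0]-B[1])[:2];y/=np.linalg.norm(y);x=np.array([y[1],-y[0]]);print("bedx",x,np.degrees(np.arctan2(x[1],x[0])))
# bridge from scene top z .144
for p in((127,68),(80,95),(495,303),(445,346)):print("scn bridge",onz(s,sc(*p),.144).round(4))
# tail
for p in((578,431),(558,485)):print("top tail",onz(t,tc(*p),.0706).round(4))
for p in((163,320),(203,345)):print("scn tail",onz(s,sc(*p),.0706).round(4))
for p in((167,345),(203,370)):print("scn tail low",onz(s,sc(*p),.0506).round(4))
# bridge center to tail coords in bed: bridge x range: front edge 15 in front of slab front
T=np.mean([onz(t,tc(*p),.0706) for p in((578,431),(558,485))],0)
f=(B[1]+B[2])[:2]/2
print("tail rel bridge front centre: x",(T[:2]-f)@x,"y",(T[:2]-f)@y, 'centre',c)
# wedge side edges direction
for p in((505,404),(482,456)):print("wedge near bridge",onz(t,tc(*p),.0706).round(4))
# tray corners z=.03
tr=np.array([onz(t,p,.03) for p in((441,249),(533,252),(531,343),(439,339))]);print(tr.round(4),tr.mean(0))
for p in((501,158),):print("offcut",onz(t,p,.04))
E
```

```text
[[ 0.7028  0.0029  0.144 ]
 [ 0.6899 -0.0335  0.144 ]
 [ 0.4021  0.0685  0.144 ]
 [ 0.413   0.1046  0.144 ]]
0.30715369602094944
0.038567330614572855
0.30540743687146554
0.03765051325432202
bedx [0.33266274 0.94304586] 70.56952696627584
scn bridge [0.4132 0.1044 0.144 ]
scn bridge [0.4049 0.0657 0.144 ]
scn bridge [0.7032 0.0033 0.144 ]
scn bridge [ 0.6955 -0.0405  0.144 ]
top tail [ 0.538  -0.0275  0.0706]
top tail [ 0.5091 -0.0173  0.0706]
scn tail [ 0.5093 -0.0153  0.0706]
scn tail [ 0.5406 -0.0234  0.0706]
scn tail low [ 0.5096 -0.0129  0.0506]
scn tail low [ 0.5391 -0.022   0.0506]
tail rel bridge front centre: x -0.04511079129094039 y 0.007904821530994173 centre [0.5519482  0.03561865 0.144     ]
wedge near bridge [0.5515 0.0115 0.0706]
wedge near bridge [0.5237 0.0232 0.0706]
[[ 0.5605 -0.1992  0.03  ]
 [ 0.5579 -0.4005  0.03  ]
 [ 0.3595 -0.3964  0.03  ]
 [ 0.3636 -0.1967  0.03  ]] [ 0.46041405 -0.29821411  0.03      ]
offcut [ 0.76275584 -0.32624178  0.04      ]
```

```bash
cat >> h.py <<'E'
from scipy.spatial.transform import Rotation as Ro
th=np.radians(70.5)
X=np.array([np.cos(th),np.sin(th),0]);Y=np.array([-np.sin(th),np.cos(th),0]);Z=np.array([0,0,1.])
TAIL=np.array([.5235,-.022,.0706])
GRIP=TAIL+.0275*X+[0,0,-.009]
def ori(lean=40,yaw=0):
    l=np.radians(lean);a=np.sin(l)*X-np.cos(l)*Z;z=-Y
    return Ro.from_rotvec([0,0,np.radians(yaw)]).as_matrix()@np.c_[a,np.cross(z,a),z]
def step(s,p,R):
    R0=s["orientation"];d=R0.T@(np.array(p)-s["tool_pos"])/.5
    w=Ro.from_matrix(R0.T@R).as_rotvec()/np.pi
    return np.r_[d,w].round(4).tolist()
E
python3 - <<'E'
from h import *
from cell import *
s=observe();R=ori();a=R[:,0];print(GRIP,R)
print(step(s,GRIP-.25*a,R), np.array(GRIP-.25*a))
print(step(s,[.36,.3,.36],R))
E
```

```text
[0.53267969 0.00392264 0.0616    ] [[ 0.21456691  0.25571089  0.94264149]
 [ 0.60591827  0.72210528 -0.33380686]
 [-0.76604444  0.64278761  0.        ]]
[-0.0434, -0.9892, -1.0866, 0.441, -0.1608, 0.1816] [ 0.47903796 -0.14755693  0.25311111]
[-0.2581, -0.3772, -0.3916, 0.441, -0.1608, 0.1816]
```

>>> drive_tool(
  steps=[
    [-0.258,-0.377,-0.392,0.441,-0.161,0.182,0.4],
    [-0.258,-0.377,-0.392,0.441,-0.161,0.182,0.4],
    [-0.258,-0.377,-0.392,0.441,-0.161,0.182,0.4],
    [-0.258,-0.377,-0.392,0.441,-0.161,0.182,0.4],
    [-0.258,-0.377,-0.392,0.441,-0.161,0.182,0.4],
    [-0.258,-0.377,-0.392,0.441,-0.161,0.182,0.4],
    [-0.258,-0.377,-0.392,0.441,-0.161,0.182,0.4],
    [-0.258,-0.377,-0.392,0.441,-0.161,0.182,0.4],
    [-0.258,-0.377,-0.392,0.441,-0.161,0.182,0.4],
    [-0.258,-0.377,-0.392,0.441,-0.161,0.182,0.4],
  ],
)

```text
t: 1.4
tool_pos: [0.3592, 0.2996, 0.36]
orientation: [[0.215, 0.255, 0.943], [0.608, 0.721, -0.334], [-0.765, 0.644, -0.0]]
force: [-0.4, 0.4, -0.6]
gripper_width: 0.0596
```

```bash
python3 - <<'E'
from h import *
from cell import *
s=observe();R=ori();a=R[:,0];print(s["qpos"],s["t"],s["tool_pos"])
print(step(s,GRIP-.25*a,R))
E
```

```text
[-0.73092386 -0.21244485  0.22508065  2.20373941 -0.6475063   0.70021961
 -0.42856685] 1.4 [0.35916488 0.2995771  0.35999038]
[-0.3284, -0.7211, 0.5244, -0.0, -0.0002, -0.0007]
```

>>> drive_tool(
  steps=[
    [-0.328,-0.721,0.524,0,0,0,0.2],
    [-0.328,-0.721,0.524,0,0,0,0.2],
    [-0.328,-0.721,0.524,0,0,0,0.2],
    [-0.328,-0.721,0.524,0,0,0,0.2],
    [-0.328,-0.721,0.524,0,0,0,0.2],
    [-0.328,-0.721,0.524,0,0,0,0.2],
    [-0.328,-0.721,0.524,0,0,0,0.2],
    [-0.328,-0.721,0.524,0,0,0,0.2],
    [-0.328,-0.721,0.524,0,0,0,0.2],
    [-0.328,-0.721,0.524,0,0,0,0.2],
  ],
)

```text
t: 2.65
tool_pos: [0.4794, -0.1463, 0.2531]
orientation: [[0.214, 0.255, 0.943], [0.608, 0.721, -0.332], [-0.765, 0.645, -0.001]]
force: [1.0, -0.1, 0.5]
gripper_width: 0.0511
```

```bash
python3 - <<'E'
from h import *
from cell import *
s=observe();R=ori();a=R[:,0];print(s["qpos"],s["t"],s["tool_pos"],s["gripper_width"])
print(step(s,GRIP-.08*a,R),step(s,GRIP+.021*a,R))
i=get_image("wrist");cv2.imwrite("pics/w1.png",i["pixels"][:,:,::-1])
E
```

```text
[-0.0444191   0.52230288  1.00298881  1.90317011 -0.95933946  1.57053488
  0.98095868] 2.65 [ 0.47939237 -0.14628922  0.25310025] 0.05105658560405575
[0.3383, -0.0028, 0.0008, 0.0001, -0.0005, -0.0007] [0.5403, -0.0032, 0.0011, 0.0001, -0.0005, -0.0007]
```

View pics/w1.png

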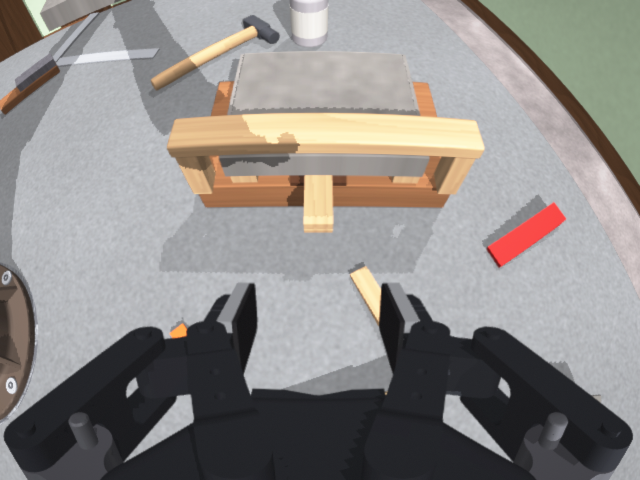

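The wedge tail sits at about (318, 215), centred between the finger pads (around x=319). Advancing to pre-grasp.

>>> drive_tool(
  steps=[
    [0.1,-0.003,0.001,0,0,0,0.2],
    [0.2,-0.003,0.001,0,0,0,0.2],
    [0.28,-0.003,0.001,0,0,0,0.2],
    [0.338,-0.003,0.001,0,0,0,0.2],
    [0.338,-0.003,0.001,0,0,0,0.2],
    [0.338,-0.003,0.001,0,0,0,0.2],
  ],
)

```text
t: 3.45
tool_pos: [0.5161, -0.0456, 0.1244]
orientation: [[0.216, 0.254, 0.943], [0.607, 0.721, -0.333], [-0.764, 0.645, 0.001]]
force: [-0.3, -0.4, -0.3]
gripper_width: 0.0513
```

```bash
python3 - <<'E'
from h import *
from cell import *
s=observe();R=ori();a=R[:,0];print(s["qpos"],s["t"],s["tool_pos"],s["gripper_width"])
print(step(s,GRIP+.021*a,R))
i=get_image("wrist");cv2.imwrite("pics/w2.png",i["pixels"][:,:,::-1])
E
```

```text
[-0.15629844  0.6682739   0.87724936  2.08949029 -1.20943389  1.3472028
  1.11408734] 3.45 [ 0.51609118 -0.04561053  0.12435311] 0.051332730014167695
[0.2053, -0.0012, -0.0019, 0.0004, 0.0002, -0.0008]
```

View pics/w2.png

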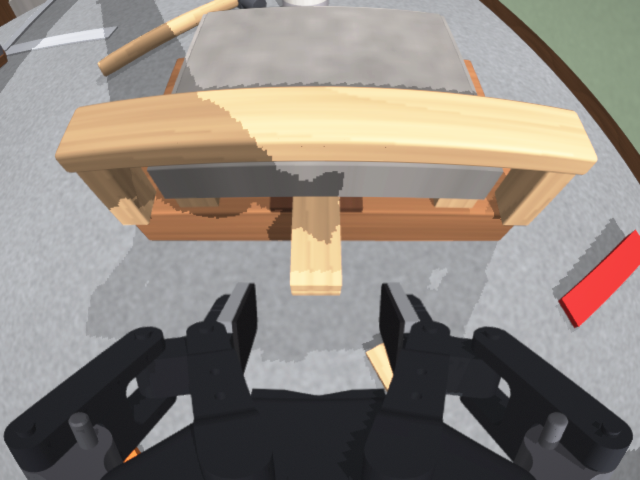

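>>> drive_tool(
  steps=[
    [0.05,-0.001,-0.002,0,0,0,0.2],
    [0.1,-0.001,-0.002,0,0,0,0.2],
    [0.13,-0.001,-0.002,0,0,0,0.2],
    [0.13,-0.001,-0.002,0,0,0,0.2],
  ],
)

```text
t: 4.0
tool_pos: [0.5291, -0.0062, 0.0739]
orientation: [[0.216, 0.255, 0.943], [0.608, 0.72, -0.334], [-0.764, 0.645, 0.001]]
force: [0.4, -0.7, 0.2]
gripper_width: 0.0512
```

```bash
python3 - <<'E'
from h import *
from cell import *
s=observe();R=ori();a=R[:,0];print(s["qpos"],s["t"],s["tool_pos"],s["gripper_width"])
print(step(s,GRIP+.021*a,R))
E
```

```text
[-0.12879146  0.70310561  0.70574073  2.12684067 -1.30766291  1.20858668
  1.14750695] 4.0 [ 0.52906645 -0.00624879  0.0739029 ] 0.051248830936931174
[0.0747, 0.0005, -0.0, 0.0001, 0.0002, -0.0011]
```

>>> drive_tool(
  steps=[
    [0.03,0,0,0,0,0,0.2],
    [0.06,0,0,0,0,0,0.2],
    [0.075,0,0,0,0,0,0.2],
    [0.075,0,0,0,0,0,0.2],
    [0.075,0,0,0,0,0,0.2],
  ],
)

```text
t: 4.62
tool_pos: [0.5372, 0.0157, 0.045]
orientation: [[0.216, 0.256, 0.942], [0.607, 0.721, -0.335], [-0.765, 0.644, 0.001]]
force: [-0.1, 0.0, 0.1]
gripper_width: 0.0511
```

```bash
python3 - <<'E'
from h import *
from cell import *
s=observe();R=ori();a=R[:,0];print(s["qpos"],s["t"],s["tool_pos"],s["gripper_width"])
print(step(s,GRIP+.021*a,R))
i=get_image("wrist");cv2.imwrite("pics/w3.png",i["pixels"][:,:,::-1])
i=get_image("scene");cv2.imwrite("pics/s3.png",cv2.resize(i["pixels"][170:330,230:430,::-1],None,fx=3.5,fy=3.5))
E
```

```text
[ 0.01859144  0.68081368  0.41403545  2.12677091 -1.31325643  1.00630593
  1.1230419 ] 4.625 [0.53718778 0.01570424 0.04500728] 0.05107137041730477
[0.0004, 0.002, -0.0006, -0.0002, 0.0005, -0.0007]
```

View pics/w3.png

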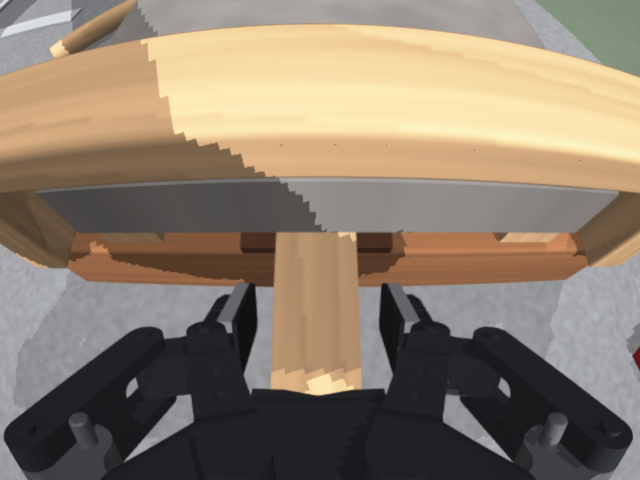

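View pics/s3.png

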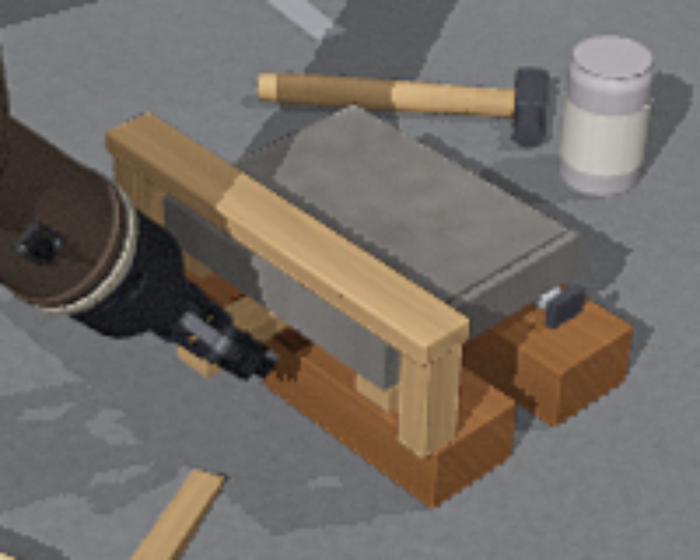

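>>> drive_tool(
  steps=[
    [0,0,0,0,0,0,-0.1],
    [0,0,0,0,0,0,-0.3],
    [0,0,0,0,0,0,-1],
    [0,0,0,0,0,0,-1],
    [0,0,0,0,0,0,-1],
    [0,0,0,0,0,0,-1],
  ],
  force=70,
)

```text
t: 5.48
tool_pos: [0.5368, 0.0168, 0.0445]
orientation: [[0.215, 0.256, 0.943], [0.608, 0.72, -0.334], [-0.764, 0.645, -0.0]]
force: [-2.2, -2.9, 5.8]
gripper_width: 0.0291
```

```bash
python3 - <<'E'
from h import *
from cell import *
s=observe();R=ori();a=R[:,0];print(s["qpos"],s["t"],s["tool_pos"],s["gripper_width"],s["force"],s["wrist_torque"])
PIV=TAIL+.10*X
for ang in(9,-9):
    # rotate about pivot: tail +y (bed) means rotating about z negative? 
    Rz=Ro.from_rotvec([0,0,np.radians(ang)]).as_matrix()
    p=PIV+Rz@(s["tool_pos"]-PIV);t=PIV+Rz@(TAIL-PIV)
    print(ang,"tail y",(t-TAIL)@Y,step(s,p,Rz@s["orientation"]))
print("out 5mm",s["orientation"].T@(-X*np.cos(np.radians(5))-Z*np.sin(np.radians(5)))*.005/.5)
i=get_image("wrist");cv2.imwrite("pics/w4.png",i["pixels"][:,:,::-1])
E
```

```text
[ 0.0192699   0.68127702  0.41090311  2.12731576 -1.31342964  1.00482729
  1.12298222] 5.475 [0.53680193 0.01676225 0.04450127] 0.029074328900524297 [-2.19569331 -2.91499715  5.80606707] [-0.3330409   0.42361426  0.35073818]
9 tail y -0.0156434465040231 [0.0009, 0.001, 0.0185, -0.0382, 0.0322, -0.0]
-9 tail y 0.01564344650402311 [0.001, 0.0012, -0.0185, 0.0382, -0.0322, 0.0]
out 5mm [-5.75634227e-03 -8.17707240e-03  3.25551762e-06]
```

View pics/w4.png

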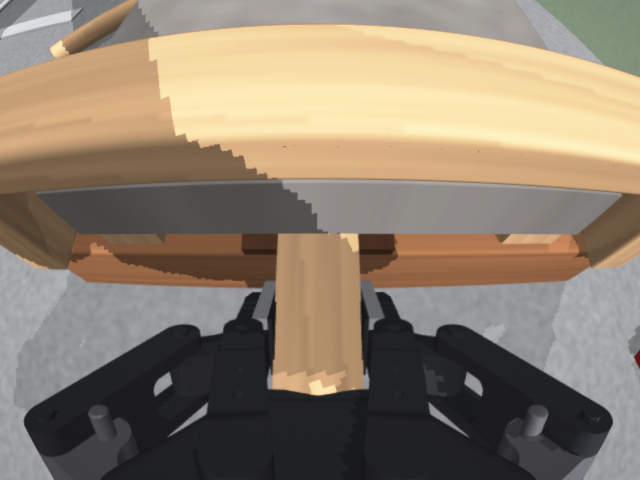

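>>> drive_tool(
  steps=[
    [0,0,-0.003,0.006,-0.005,0,-1],
    [0,0,-0.006,0.0125,-0.0105,0,-1],
    [0,0.0005,-0.009,0.019,-0.016,0,-1],
    [0.0005,0.0005,-0.0125,0.0255,-0.0215,0,-1],
    [0.0005,0.0005,-0.0125,0.0255,-0.0215,0,-1],
    [0.0005,0.0005,-0.0125,0.0255,-0.0215,0,-1],
  ],
)

```text
t: 6.28
tool_pos: [0.532, 0.0183, 0.0445]
orientation: [[0.279, 0.33, 0.902], [0.581, 0.69, -0.432], [-0.765, 0.645, 0.001]]
force: [0.5, -4.4, 6.7]
gripper_width: 0.0292
```

```bash
cat > look.py <<'E'
import sys
from h import *
from cell import *
n=sys.argv[1]
s=observe();print(s["qpos"].round(3),s["t"],s["tool_pos"],s["gripper_width"],"F",s["force"].round(1),s["wrist_torque"].round(2))
p=s["tool_pos"];print("bed coords of TCP rel tail0: x %.4f y %.4f"%((p-TAIL)@X,(p-TAIL)@Y),"yaw",np.degrees(np.arctan2(*(s["orientation"][:2,2]@np.c_[X[:2],-Y[:2]]))))
i=get_image("wrist");cv2.imwrite(f"pics/w{n}.png",i["pixels"][:,:,::-1])
i=get_image("top");cv2.imwrite(f"pics/t{n}.png",cv2.resize(i["pixels"][150:330,220:420,::-1],None,fx=3,fy=3,interpolation=2))
E
python3 look.py 5
```

```text
[ 0.276  0.619  0.048  2.178 -1.316  0.751  1.052] 6.275 [0.53197742 0.01827765 0.04452474] 0.029175990903268566 F [ 0.5 -4.4  6.7] [-0.62 -0.06 -0.89]
bed coords of TCP rel tail0: x 0.0408 y 0.0055 yaw -6.111204455835597
```

View pics/w5.png

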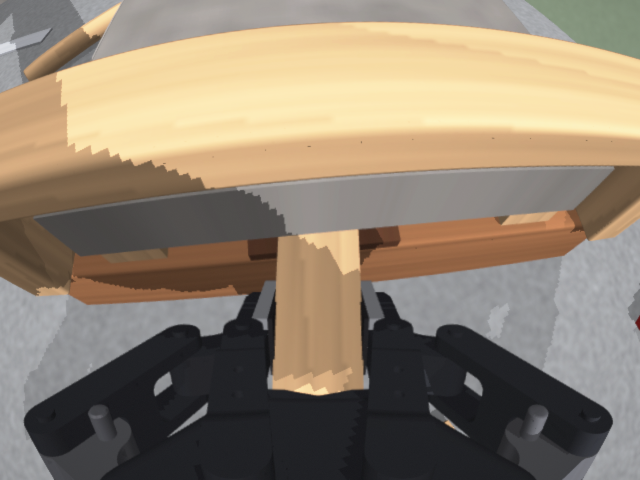

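View pics/t5.png

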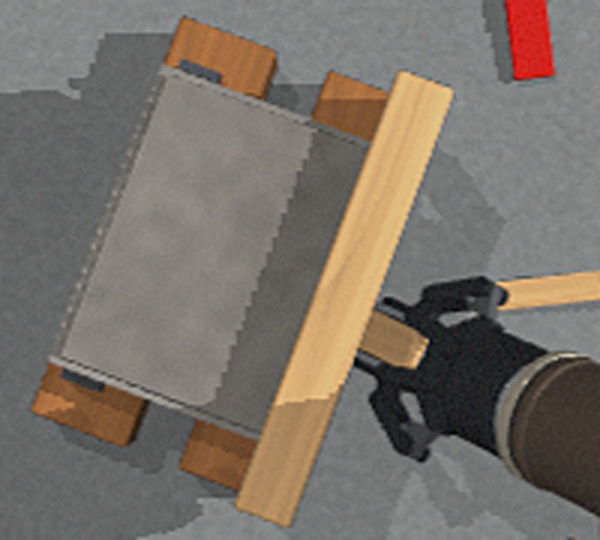

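```bash
cat >> h.py <<'E'
P0=np.array([.53680,.01676,.0445]);R00=ori()
PIV=TAIL+.10*X
def pose(ang,out):
    Rz=Ro.from_rotvec([0,0,np.radians(ang)]).as_matrix()
    a=np.radians(5)
    return PIV+Rz@(P0-PIV)+Rz@(-X*np.cos(a)-Z*np.sin(a))*out, Rz@R00
E
cat > plan.py <<'E'
import sys
from h import *
from cell import *
s=observe()
a0,o0,a1,o1,n=map(float,sys.argv[1:6]);n=int(n)
p,R=pose(a0,o0);print("now err mm",(s["tool_pos"]-p)*1e3)
s0=dict(tool_pos=p,orientation=R)
for k in range(1,n+1):
    f=k/n;print(step(s0,*pose(a0+(a1-a0)*f,o0+(o1-o0)*f)))
E
python3 plan.py -6 0 6 .003 6
```

```text
now err mm [ 0.85834422 -0.85550069  0.04265311]
[-0.0005, -0.0008, 0.0042, -0.0085, 0.0071, 0.0]
[-0.001, -0.0015, 0.0084, -0.017, 0.0143, 0.0]
[-0.0013, -0.002, 0.0127, -0.0255, 0.0214, 0.0]
[-0.0016, -0.0025, 0.017, -0.034, 0.0286, 0.0]
[-0.0018, -0.0028, 0.0214, -0.0426, 0.0357, 0.0]
[-0.0018, -0.003, 0.0258, -0.0511, 0.0429, 0.0]
```

>>> drive_tool(
  steps=[
    [-0.0005,-0.001,0.004,-0.0085,0.007,0,-1],
    [-0.001,-0.0015,0.0085,-0.017,0.0145,0,-1],
    [-0.0015,-0.002,0.0125,-0.0255,0.0215,0,-1],
    [-0.0015,-0.0025,0.017,-0.034,0.0285,0,-1],
    [-0.002,-0.003,0.0215,-0.0425,0.0355,0,-1],
    [-0.002,-0.003,0.026,-0.051,0.043,0,-1],
    [-0.002,-0.003,0.026,-0.051,0.043,0,-1],
    [-0.002,-0.003,0.026,-0.051,0.043,0,-1],
  ],
)

```text
t: 7.38
tool_pos: [0.5408, 0.0141, 0.0445]
orientation: [[0.146, 0.176, 0.974], [0.629, 0.743, -0.229], [-0.763, 0.646, -0.002]]
force: [-2.1, 0.3, 7.6]
gripper_width: 0.0291
```

```bash
python3 look.py 6; python3 plan.py 6 .003 -6 .007 6
```

```text
[ 0.255  0.671  0.087  2.031 -1.079  0.887  0.994] 7.375 [0.54076707 0.01407548 0.04445165] 0.029050752266702753 F [-2.1  0.3  7.6] [0.13 0.11 0.76]
bed coords of TCP rel tail0: x 0.0398 y -0.0042 yaw 6.283345479941377
now err mm [-1.22110331  2.03229389  0.23651449]
[-0.0007, -0.001, -0.0044, 0.0085, -0.0071, 0.0]
[-0.0013, -0.0019, -0.0088, 0.017, -0.0143, 0.0]
[-0.0018, -0.0027, -0.0134, 0.0255, -0.0214, 0.0]
[-0.0022, -0.0033, -0.018, 0.034, -0.0286, 0.0]
[-0.0025, -0.0038, -0.0227, 0.0426, -0.0357, 0.0]
[-0.0026, -0.0042, -0.0274, 0.0511, -0.0429, 0.0]
```

View pics/w6.png

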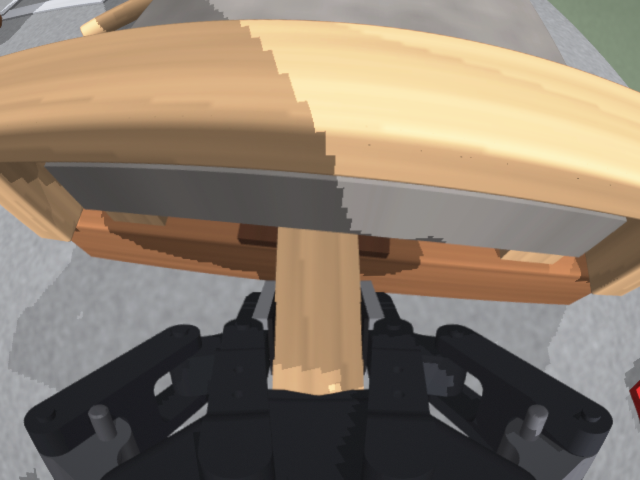

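View pics/t6.png

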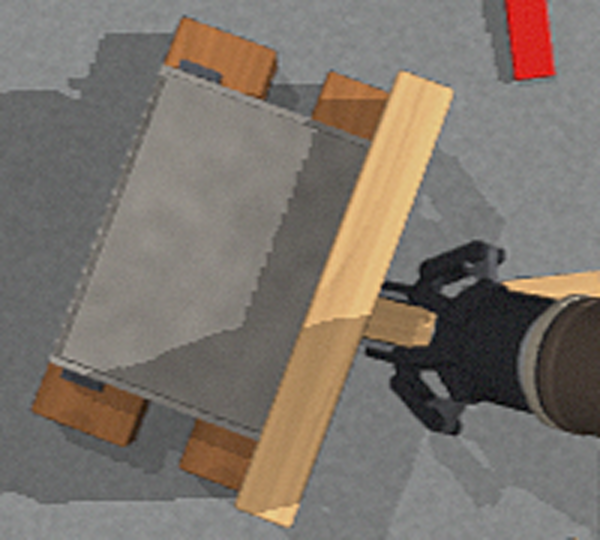

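The second swing reached about -8.6 mm at the tail, and the slab corners in the top view haven't moved. Next I'll swing back, easing out.

>>> drive_tool(
  steps=[
    [-0.0005,-0.001,-0.0045,0.0085,-0.007,0,-1],
    [-0.0015,-0.002,-0.009,0.017,-0.0145,0,-1],
    [-0.002,-0.0025,-0.0135,0.0255,-0.0215,0,-1],
    [-0.002,-0.0035,-0.018,0.034,-0.0285,0,-1],
    [-0.0025,-0.004,-0.0225,0.0425,-0.0355,0,-1],
    [-0.0025,-0.004,-0.0275,0.051,-0.043,0,-1],
    [-0.0025,-0.004,-0.0275,0.051,-0.043,0,-1],
    [-0.0025,-0.004,-0.0275,0.051,-0.043,0,-1],
  ],
)

```text
t: 8.48
tool_pos: [0.5286, 0.0138, 0.044]
orientation: [[0.277, 0.329, 0.903], [0.583, 0.689, -0.43], [-0.764, 0.645, -0.001]]
force: [4.7, 2.2, 0.7]
gripper_width: 0.0291
```

```bash
python3 look.py 7; python3 plan.py -6 .007 6 .013 6
```

```text
[ 0.321  0.62   0.003  2.177 -1.29   0.732  1.043] 8.475 [0.52864399 0.01382058 0.04399177] 0.029065099956372208 F [4.7 2.2 0.7] [-0.11 -0.37 -0.89]
bed coords of TCP rel tail0: x 0.0355 y 0.0071 yaw -5.997259528251794
now err mm [0.55936846 0.98384458 0.10869718]
[-0.0011, -0.0016, 0.0047, -0.0085, 0.0071, 0.0]
[-0.0021, -0.0031, 0.0095, -0.017, 0.0143, 0.0]
[-0.003, -0.0044, 0.0144, -0.0255, 0.0214, 0.0]
[-0.0038, -0.0056, 0.0195, -0.034, 0.0286, 0.0]
[-0.0044, -0.0066, 0.0247, -0.0426, 0.0357, 0.0]
[-0.005, -0.0075, 0.0299, -0.0511, 0.0429, 0.0]
```

View pics/w7.png

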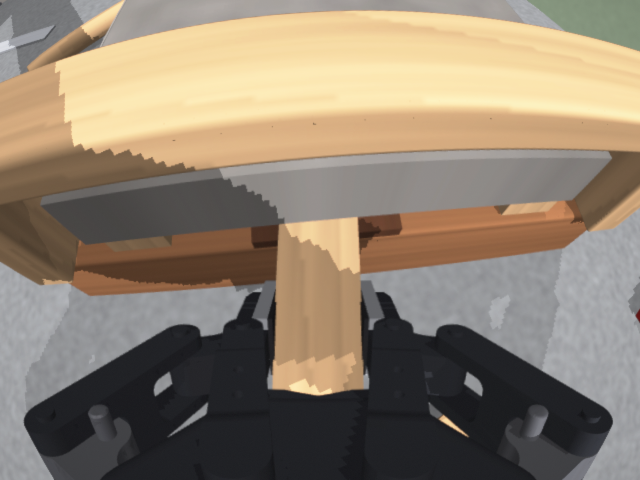

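View pics/t7.png

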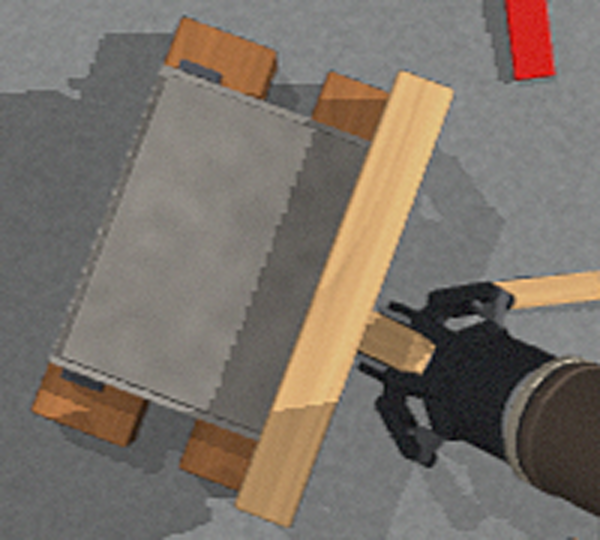

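>>> drive_tool(
  steps=[
    [-0.001,-0.0015,0.0045,-0.0085,0.007,0,-1],
    [-0.002,-0.003,0.0095,-0.017,0.0145,0,-1],
    [-0.003,-0.0045,0.0145,-0.0255,0.0215,0,-1],
    [-0.004,-0.0055,0.0195,-0.034,0.0285,0,-1],
    [-0.0045,-0.0065,0.0245,-0.0425,0.0355,0,-1],
    [-0.005,-0.0075,0.03,-0.051,0.043,0,-1],
    [-0.005,-0.0075,0.03,-0.051,0.043,0,-1],
  ],
)

```text
t: 9.45
tool_pos: [0.5374, 0.0064, 0.0435]
orientation: [[0.143, 0.175, 0.974], [0.632, 0.741, -0.226], [-0.762, 0.648, -0.004]]
force: [-3.7, 5.6, 4.8]
gripper_width: 0.0289
```

```bash
python3 look.py 8; python3 plan.py 6 .013 -6 .019 6
```

```text
[ 0.299  0.673  0.049  2.026 -1.047  0.878  0.982] 9.45 [0.53742237 0.00635609 0.04352684] 0.028911877143649813 F [-3.7  5.6  4.8] [0.89 0.22 1.2 ]
bed coords of TCP rel tail0: x 0.0314 y -0.0037 yaw 6.429811224958284
now err mm [-2.31010721  4.00445203  0.16018881]
[-0.0011, -0.0015, -0.0051, 0.0085, -0.0071, 0.0]
[-0.002, -0.003, -0.0103, 0.017, -0.0143, 0.0]
[-0.0029, -0.0042, -0.0157, 0.0255, -0.0214, 0.0]
[-0.0036, -0.0053, -0.0211, 0.034, -0.0286, 0.0]
[-0.0041, -0.0063, -0.0267, 0.0426, -0.0357, 0.0]
[-0.0046, -0.0071, -0.0324, 0.0511, -0.0429, 0.0]
```

View pics/t8.png

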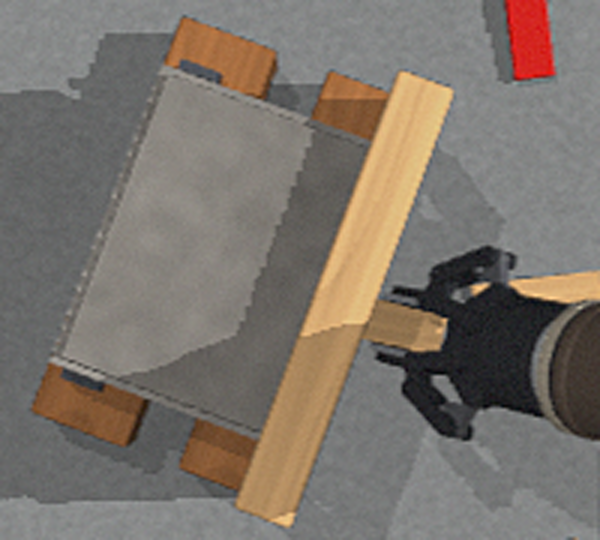

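>>> drive_tool(
  steps=[
    [-0.001,-0.0015,-0.005,0.0085,-0.007,0,-1],
    [-0.002,-0.003,-0.0105,0.017,-0.0145,0,-1],
    [-0.003,-0.0045,-0.0155,0.0255,-0.0215,0,-1],
    [-0.0035,-0.0055,-0.021,0.034,-0.0285,0,-1],
    [-0.004,-0.0065,-0.0265,0.0425,-0.0355,0,-1],
    [-0.005,-0.007,-0.0325,0.051,-0.043,0,-1],
    [-0.005,-0.007,-0.0325,0.051,-0.043,0,-1],
  ],
)

```text
t: 10.42
tool_pos: [0.5232, 0.0037, 0.0431]
orientation: [[0.277, 0.329, 0.903], [0.583, 0.689, -0.43], [-0.764, 0.646, -0.001]]
force: [7.2, 5.6, -4.1]
gripper_width: 0.0291
```

```bash
python3 look.py 9; python3 plan.py -6 .019 6 .026 6
```

```text
[ 0.355  0.622 -0.009  2.177 -1.267  0.733  1.046] 10.425 [0.52321145 0.00367896 0.04306275] 0.02908807796565544 F [ 7.2  5.6 -4.1] [-0.17 -0.38 -0.94]
bed coords of TCP rel tail0: x 0.0241 y 0.0088 yaw -5.984821623544418
now err mm [0.30584073 1.53773025 0.17242544]
[-0.0013, -0.0019, 0.0055, -0.0085, 0.0071, 0.0]
[-0.0025, -0.0036, 0.0112, -0.017, 0.0143, 0.0]
[-0.0035, -0.0051, 0.017, -0.0255, 0.0214, 0.0]
[-0.0044, -0.0065, 0.023, -0.034, 0.0286, 0.0]
[-0.0051, -0.0077, 0.0291, -0.0426, 0.0357, 0.0]
[-0.0058, -0.0088, 0.0353, -0.0511, 0.0429, 0.0]
```

View pics/t9.png

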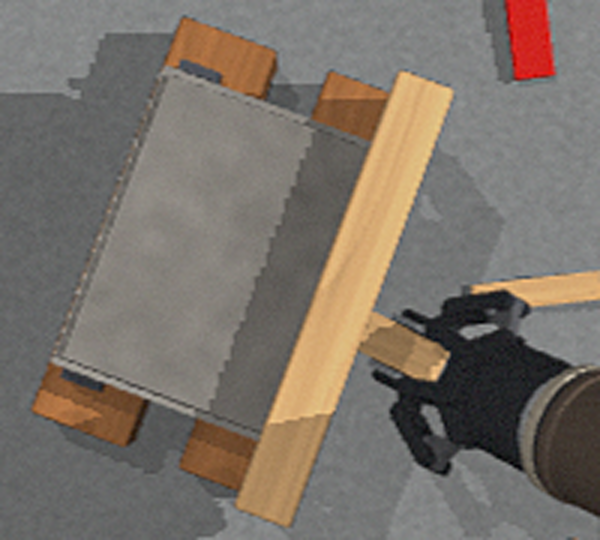

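>>> drive_tool(
  steps=[
    [-0.0015,-0.002,0.0055,-0.0085,0.007,0,-1],
    [-0.0025,-0.0035,0.011,-0.017,0.0145,0,-1],
    [-0.0035,-0.005,0.017,-0.0255,0.0215,0,-1],
    [-0.0045,-0.0065,0.023,-0.034,0.0285,0,-1],
    [-0.005,-0.0075,0.029,-0.0425,0.0355,0,-1],
    [-0.006,-0.009,0.0355,-0.051,0.043,0,-1],
    [-0.006,-0.009,0.0355,-0.051,0.043,0,-1],
  ],
)

```text
t: 11.4
tool_pos: [0.534, -0.0059, 0.0422]
orientation: [[0.142, 0.175, 0.974], [0.632, 0.741, -0.226], [-0.762, 0.648, -0.005]]
force: [-4.0, 8.7, 1.6]
gripper_width: 0.029
```

```bash
python3 look.py 10; python3 plan.py 6 .026 -4 .036 6
```

```text
[ 0.329  0.678  0.04   2.019 -1.024  0.884  0.983] 11.4 [ 0.53400675 -0.00592666  0.04218695] 0.029024273983486868 F [-4.   8.7  1.6] [0.9  0.23 1.09]
bed coords of TCP rel tail0: x 0.0187 y -0.0045 yaw 6.458768274044596
now err mm [-2.68616285  4.30405245  0.03062606]
[-0.0018, -0.0027, -0.005, 0.0071, -0.006, 0.0]
[-0.0036, -0.0052, -0.0103, 0.0142, -0.0119, 0.0]
[-0.0053, -0.0076, -0.0157, 0.0213, -0.0179, 0.0]
[-0.0068, -0.0099, -0.0213, 0.0284, -0.0238, 0.0]
[-0.0082, -0.0121, -0.027, 0.0355, -0.0298, 0.0]
[-0.0095, -0.0141, -0.0329, 0.0426, -0.0357, 0.0]
```

View pics/w10.png

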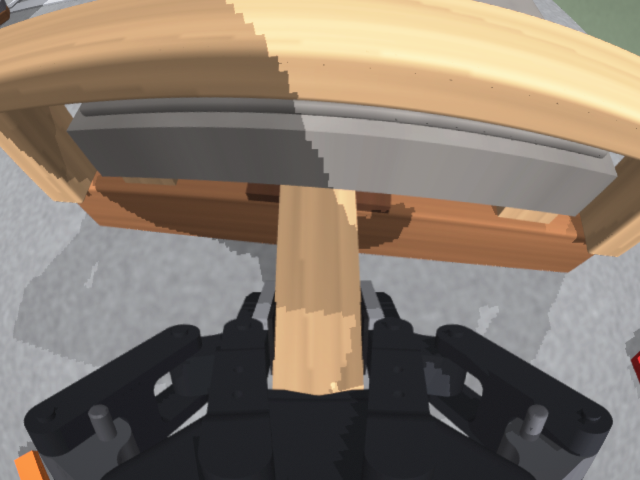

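View pics/t10.png

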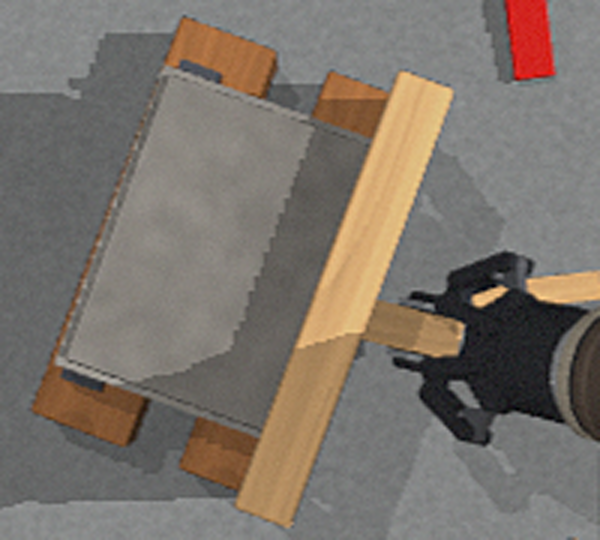

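```bash
cat > slab.py <<'E'
import sys
from h import *
ref=cv2.cvtColor(pickle.load(open("im0.pkl","rb"))["top"]["pixels"][150:330,220:420,::-1],cv2.COLOR_BGR2GRAY)
ref=cv2.resize(ref,None,fx=3,fy=3,interpolation=2)
# rear edge + corners strip: template patch around corners
for n in sys.argv[1:]:
    im=cv2.cvtColor(cv2.imread(f"pics/t{n}.png"),cv2.COLOR_BGR2GRAY);o=[]
    for (x0,y0,x1,y1) in((50,335,110,375),(150,55,200,95),(150,380,215,415),(85,110,200,330)):
        r=cv2.matchTemplate(im[y0-15:y1+15,x0-15:x1+15],ref[y0:y1,x0:x1],cv2.TM_CCOEFF_NORMED)
        _,m,_,l=cv2.minMaxLoc(r);o.append((l[0]-15,l[1]-15,round(float(m),2)))
    print(n,o,"(3px = ~2.05mm)")
E
python3 slab.py 5 6 7 8 9 10
```

```text
5 [(0, 0, 0.99), (0, 0, 0.98), (-15, -6, 0.88), (0, 0, 0.98)] (3px = ~2.05mm)
6 [(0, 0, 0.95), (0, 0, 0.98), (9, 3, 0.83), (0, 0, 0.98)] (3px = ~2.05mm)
7 [(0, 0, 0.98), (0, 0, 0.98), (0, 0, 0.93), (0, 0, 0.97)] (3px = ~2.05mm)
8 [(0, 0, 0.97), (0, 0, 0.97), (2, 0, 0.81), (0, 1, 0.96)] (3px = ~2.05mm)
9 [(0, 0, 0.94), (1, 0, 0.94), (0, 0, 0.96), (0, 6, 0.95)] (3px = ~2.05mm)
10 [(8, 3, 0.9), (1, 0, 0.91), (15, 3, 0.84), (5, -2, 0.94)] (3px = ~2.05mm)
```

```bash
cat > ecc.py <<'E'
import sys
from h import *
ref=cv2.resize(cv2.cvtColor(pickle.load(open("im0.pkl","rb"))["top"]["pixels"][150:330,220:420,::-1],cv2.COLOR_BGR2GRAY),None,fx=3,fy=3,interpolation=2)
m=np.zeros_like(ref);cv2.fillPoly(m,[np.array([[150,55],[205,60],[290,130],[210,330],[190,380],[130,405],[40,370],[45,340]])],255)
for n in sys.argv[1:]:
    im=cv2.cvtColor(cv2.imread(f"pics/t{n}.png"),cv2.COLOR_BGR2GRAY)
    # mask in ref: only slab + rear edge
    W=np.eye(2,3,dtype=np.float32)
    mm=np.zeros_like(ref);cv2.fillPoly(mm,[np.array([[165,72],[215,90],[285,125],[225,270],[180,370],[120,380],[58,357]])],255)
    cc,W=cv2.findTransformECC(ref,im,W,cv2.MOTION_EUCLIDEAN,(3,200,1e-6),mm,5)
    ang=np.degrees(np.arctan2(W[1,0],W[0,0]))
    pts=np.array([[165,72],[55,357],[210,245]],float)
    dd=pts@W[:,:2].T+W[:,2]-pts
    print(n,"cc%.3f ang%.2f"%(cc,ang),"shift mm img",(dd*2.05/3).round(2).tolist())
E
python3 ecc.py 5 7 8 9 10
```

```text
5 cc0.911 ang0.01 shift mm img [[-0.1, 0.02], [-0.12, 0.01], [-0.11, 0.02]]
7 cc0.878 ang0.10 shift mm img [[-0.07, 0.17], [-0.42, 0.03], [-0.28, 0.22]]
8 cc0.766 ang-0.07 shift mm img [[-0.25, -0.11], [-0.02, -0.02], [-0.11, -0.15]]
9 cc0.895 ang0.02 shift mm img [[0.9, 0.56], [0.83, 0.53], [0.86, 0.57]]
10 cc0.915 ang-0.91 shift mm img [[1.13, 0.18], [4.24, 1.35], [3.01, -0.33]]
```

```bash
python3 plan.py 6 .026 -6 .027 6;python3 plan.py -6 .027 6 .030 6
```

```text
now err mm [-2.68616285  4.30405245  0.03062606]
[-0.0001, -0.0002, -0.0059, 0.0085, -0.0071, 0.0]
[-0.0001, -0.0002, -0.0119, 0.017, -0.0143, 0.0]
[0.0001, -0.0, -0.0179, 0.0255, -0.0214, 0.0]
[0.0004, 0.0003, -0.0238, 0.034, -0.0286, 0.0]
[0.0008, 0.0007, -0.0298, 0.0426, -0.0357, 0.0]
[0.0014, 0.0014, -0.0357, 0.0511, -0.0429, 0.0]
now err mm [14.45044864 -0.80229955  0.1177818 ]
[-0.0005, -0.0008, 0.006, -0.0085, 0.0071, 0.0]
[-0.0009, -0.0014, 0.0121, -0.017, 0.0143, 0.0]
[-0.0012, -0.0018, 0.0183, -0.0255, 0.0214, 0.0]
[-0.0013, -0.0021, 0.0245, -0.034, 0.0286, 0.0]
[-0.0012, -0.0021, 0.0307, -0.0426, 0.0357, 0.0]
[-0.0011, -0.0021, 0.037, -0.0511, 0.0429, 0.0]
```

>>> drive_tool(
  steps=[
    [0,0,-0.006,0.0085,-0.007,0,-1],
    [0,0,-0.012,0.017,-0.0145,0,-1],
    [0,0,-0.018,0.0255,-0.0215,0,-1],
    [0.0005,0.0005,-0.024,0.034,-0.0285,0,-1],
    [0.001,0.0005,-0.03,0.0425,-0.0355,0,-1],
    [0.0015,0.0015,-0.0355,0.051,-0.043,0,-1],
    [0.0015,0.0015,-0.0355,0.051,-0.043,0,-1],
  ],
)

```text
t: 12.38
tool_pos: [0.5201, -0.005, 0.0422]
orientation: [[0.278, 0.331, 0.902], [0.581, 0.689, -0.432], [-0.765, 0.644, -0.0]]
force: [4.6, 1.8, -3.0]
gripper_width: 0.029
```

```bash
python3 look.py 11; python3 ecc.py 11;python3 plan.py -6 .027 6 .030 6
```

```text
[ 0.376  0.623 -0.012  2.175 -1.252  0.735  1.048] 12.375 [ 0.52006237 -0.00501363  0.04215607] 0.028993499521424458 F [ 4.6  1.8 -3. ] [-0.58 -0.27 -1.  ]
bed coords of TCP rel tail0: x 0.0149 y 0.0089 yaw -6.0948110169082526
11 cc0.920 ang-0.88 shift mm img [[1.21, 0.45], [4.23, 1.58], [3.03, -0.04]]
now err mm [ 0.58394838  0.08475257 -0.03918682]
[-0.0005, -0.0008, 0.006, -0.0085, 0.0071, 0.0]
[-0.0009, -0.0014, 0.0121, -0.017, 0.0143, 0.0]
[-0.0012, -0.0018, 0.0183, -0.0255, 0.0214, 0.0]
[-0.0013, -0.0021, 0.0245, -0.034, 0.0286, 0.0]
[-0.0012, -0.0021, 0.0307, -0.0426, 0.0357, 0.0]
[-0.0011, -0.0021, 0.037, -0.0511, 0.0429, 0.0]
```

View pics/t11.png

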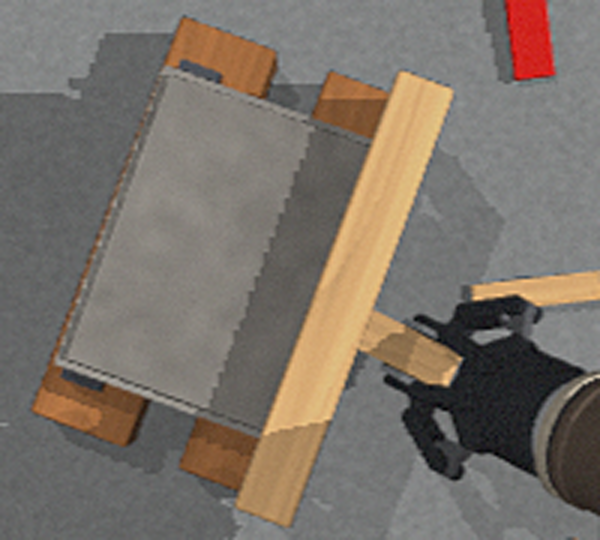

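View pics/w11.png

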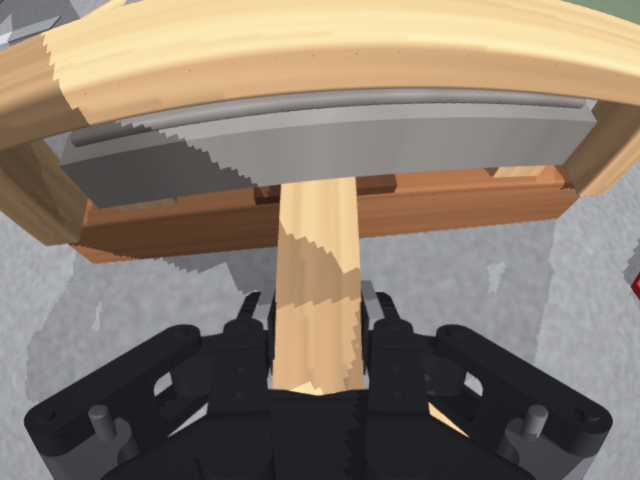

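>>> drive_tool(
  steps=[
    [-0.0005,-0.001,0.006,-0.0085,0.007,0,-1],
    [-0.001,-0.0015,0.012,-0.017,0.0145,0,-1],
    [-0.001,-0.002,0.0185,-0.0255,0.0215,0,-1],
    [-0.0015,-0.002,0.0245,-0.034,0.0285,0,-1],
    [-0.001,-0.002,0.0305,-0.0425,0.0355,0,-1],
    [-0.001,-0.002,0.037,-0.051,0.043,0,-1],
    [-0.001,-0.002,0.037,-0.051,0.043,0,-1],
  ],
)

```text
t: 13.35
tool_pos: [0.5329, -0.0112, 0.0416]
orientation: [[0.143, 0.176, 0.974], [0.631, 0.742, -0.227], [-0.763, 0.647, -0.005]]
force: [-7.0, 2.9, 4.8]
gripper_width: 0.0293
```

```bash
python3 look.py 12; python3 ecc.py 12;python3 plan.py 6 .030 -6 .033 6
```

```text
[ 0.342  0.679  0.035  2.016 -1.014  0.884  0.981] 13.35 [ 0.5328714  -0.01123963  0.04156331] 0.02930828084167757 F [-7.   2.9  4.8] [0.52 0.64 1.5 ]
bed coords of TCP rel tail0: x 0.0133 y -0.0052 yaw 6.380849201744997
12 cc0.921 ang-1.02 shift mm img [[1.16, 0.15], [4.64, 1.46], [3.26, -0.41]]
now err mm [-2.88084094  2.83473533 -0.24431232]
[-0.0005, -0.0007, -0.0062, 0.0085, -0.0071, 0.0]
[-0.0008, -0.0013, -0.0125, 0.017, -0.0143, 0.0]
[-0.001, -0.0016, -0.0189, 0.0255, -0.0214, 0.0]
[-0.0011, -0.0018, -0.0253, 0.034, -0.0286, 0.0]
[-0.001, -0.0019, -0.0317, 0.0426, -0.0357, 0.0]
[-0.0008, -0.0017, -0.0382, 0.0511, -0.0429, 0.0]
```

View pics/t12.png

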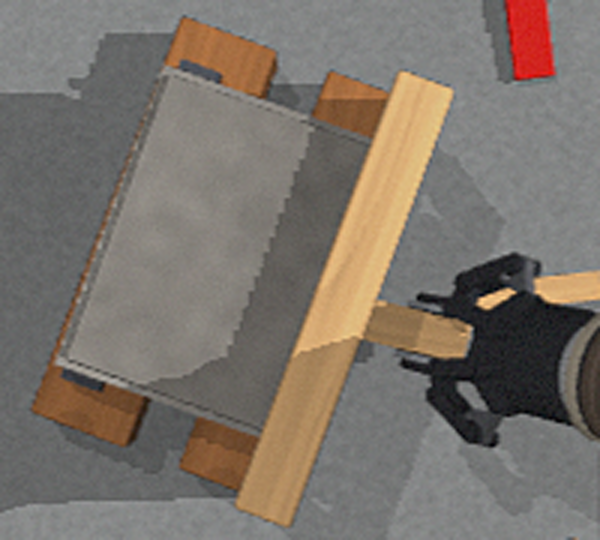

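Hardly any extra slab movement (about 3 mm at the centre). I'll keep rocking.

>>> drive_tool(
  steps=[
    [-0.0005,-0.0005,-0.006,0.0085,-0.007,0,-1],
    [-0.001,-0.0015,-0.0125,0.017,-0.0145,0,-1],
    [-0.001,-0.0015,-0.019,0.0255,-0.0215,0,-1],
    [-0.001,-0.002,-0.0255,0.034,-0.0285,0,-1],
    [-0.001,-0.002,-0.0315,0.0425,-0.0355,0,-1],
    [-0.001,-0.0015,-0.038,0.051,-0.043,0,-1],
    [-0.001,-0.0015,-0.038,0.051,-0.043,0,-1],
  ],
)

```text
t: 14.32
tool_pos: [0.5163, -0.0107, 0.0417]
orientation: [[0.277, 0.331, 0.902], [0.581, 0.69, -0.432], [-0.765, 0.644, -0.001]]
force: [-0.8, 0.1, -0.2]
gripper_width: 0.029
```

```bash
python3 look.py 13; python3 ecc.py 13;python3 plan.py -6 .033 6 .036 6
python3 - <<'E'
from cell import *
import cv2
i=get_image("scene");cv2.imwrite("pics/s13.png",cv2.resize(i["pixels"][170:330,230:430,::-1],None,fx=4,fy=3.7))
E
```

```text
[ 0.393  0.624 -0.016  2.176 -1.239  0.738  1.049] 14.325 [ 0.51628335 -0.01074974  0.04173715] 0.029004708206868873 F [-0.8  0.1 -0.2] [-0.52  0.34  0.11]
bed coords of TCP rel tail0: x 0.0082 y 0.0106 yaw -6.067923513283553
13 cc0.919 ang-1.00 shift mm img [[1.22, 0.21], [4.62, 1.49], [3.27, -0.35]]
now err mm [-0.05524541 -0.29001415  0.10408112]
[-0.0005, -0.0008, 0.0064, -0.0085, 0.0071, 0.0]
[-0.0009, -0.0013, 0.013, -0.017, 0.0143, 0.0]
[-0.0011, -0.0017, 0.0195, -0.0255, 0.0214, 0.0]
[-0.0012, -0.002, 0.0261, -0.034, 0.0286, 0.0]
[-0.0011, -0.002, 0.0328, -0.0426, 0.0357, 0.0]
[-0.0009, -0.0019, 0.0395, -0.0511, 0.0429, 0.0]
```

View pics/s13.png

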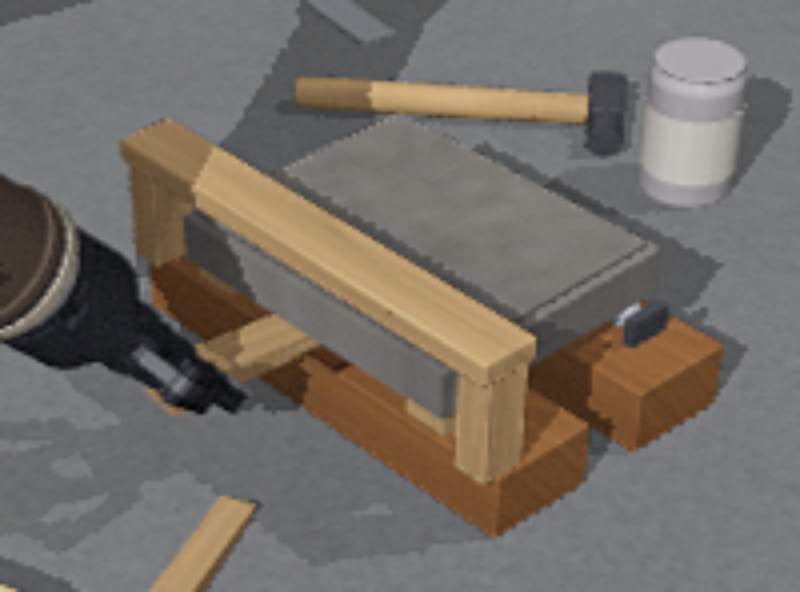

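View pics/w13.png

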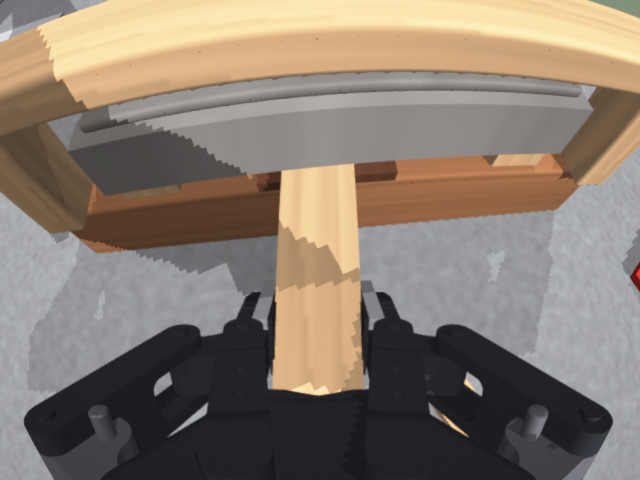

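Wrist force is about zero and the slab is steady, so the wedge is loose. I'll draw it slowly along its own axis, 5° downhill.

>>> drive_tool(
  steps=[
    [-0.003,-0.004,0,0,0,0,-1],
    [-0.006,-0.008,0,0,0,0,-1],
    [-0.009,-0.0125,0,0,0,0,-1],
    [-0.0115,-0.0165,0,0,0,0,-1],
    [-0.0145,-0.0205,0,0,0,0,-1],
    [-0.0145,-0.0205,0,0,0,0,-1],
  ],
)

```text
t: 15.22
tool_pos: [0.5118, -0.0222, 0.0408]
orientation: [[0.278, 0.33, 0.902], [0.582, 0.69, -0.431], [-0.765, 0.644, -0.0]]
force: [-0.1, -0.3, -1.1]
gripper_width: 0.0292
```

```bash
python3 look.py 14; python3 ecc.py 14
```

```text
[ 0.412  0.627 -0.006  2.174 -1.222  0.751  1.058] 15.225 [ 0.51175538 -0.0221684   0.04078355] 0.02924831036613113 F [-0.1 -0.3 -1.1] [-0.69  0.3   0.04]
bed coords of TCP rel tail0: x -0.0041 y 0.0110 yaw -6.038611001726867
14 cc0.917 ang-1.02 shift mm img [[1.15, 0.17], [4.62, 1.48], [3.24, -0.39]]
```

>>> drive_tool(
  steps=[
    [-0.0115,-0.0165,0,0,0,0,-1],
    [-0.023,-0.033,0,0,0,0,-1],
    [-0.0345,-0.049,0,0,0,0,-1],
    [-0.046,-0.0655,0,0,0,0,-1],
    [-0.0575,-0.0815,0,0,0,0,-1],
    [-0.0575,-0.0815,0,0,0,0,-1],
    [-0.0575,-0.0815,0,0,0,0,-1],
    [-0.0575,-0.0815,0,0,0,0,-1],
  ],
)

```text
t: 16.32
tool_pos: [0.4905, -0.0662, 0.0367]
orientation: [[0.277, 0.329, 0.903], [0.582, 0.69, -0.43], [-0.764, 0.645, -0.0]]
force: [0.3, -0.1, 0.5]
gripper_width: 0.0293
```

```bash
python3 look.py 15; python3 ecc.py 15
python3 - <<'E'
from h import *
from cell import *
s=observe()
i=get_image("scene");cv2.imwrite("pics/s15.png",cv2.resize(i["pixels"][170:400,100:430,::-1],None,fx=2.4,fy=2.4))
d=s["orientation"].T@np.array([[0,0,.1],-X*.05]).T/.5;print(d.T)
# tray axis & targets: wedge along world x? tool yaw so X axis heading; grasp pt -> wedge mid offset
E
```

```text
[ 0.484  0.64   0.036  2.162 -1.154  0.805  1.094] 16.325 [ 0.49049253 -0.06620125  0.03665017] 0.029343003457500523 F [ 0.3 -0.1  0.5] [-0.68  0.33 -0.04]
bed coords of TCP rel tail0: x -0.0527 y 0.0164 yaw -5.972841469373809
15 cc0.919 ang-1.00 shift mm img [[1.19, 0.21], [4.61, 1.5], [3.26, -0.35]]
[[-1.52876690e-01  1.28952369e-01 -6.32181111e-05]
 [-6.41283193e-02 -7.60208370e-02  1.04111001e-02]]
```

View pics/s15.png

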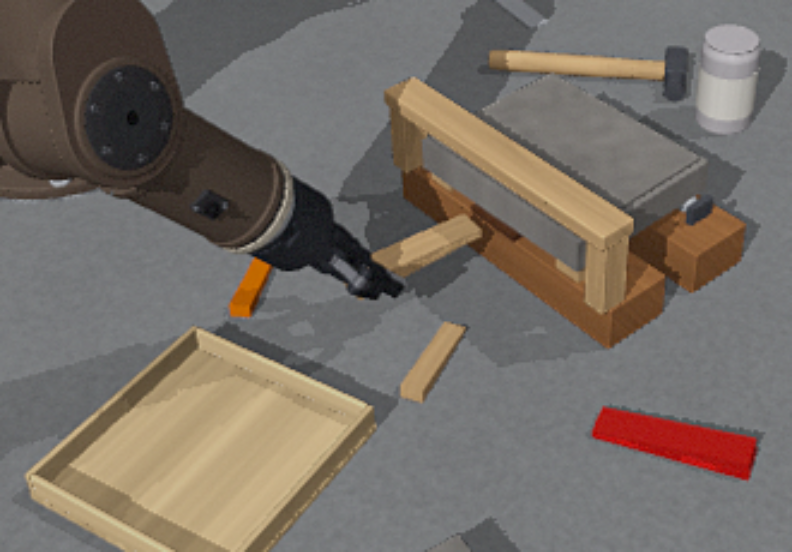

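View pics/t15.png

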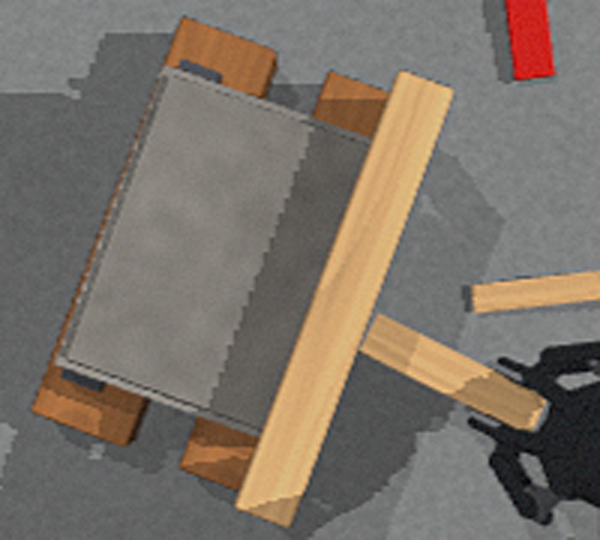

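Wedge mid is about 86 mm in front of the packer origin, clear of the slab, and the slab is still. I'll back off and lift.

>>> drive_tool(
  steps=[
    [-0.03,-0.035,0,0,0,0,-1],
    [-0.064,-0.074,0,0,0,0,-1],
    [-0.1,-0.04,0,0,0,0,-1],
    [-0.15,0.0,0,0,0,0,-1],
    [-0.217,0.053,0,0,0,0,-1],
    [-0.217,0.053,0,0,0,0,-1],
    [-0.217,0.053,0,0,0,0,-1],
  ],
)

```text
t: 17.35
tool_pos: [0.4686, -0.1123, 0.1363]
orientation: [[0.278, 0.33, 0.902], [0.581, 0.69, -0.431], [-0.765, 0.644, -0.0]]
force: [-0.9, 0.4, -1.1]
gripper_width: 0.029
```

```bash
cat >> h.py <<'E'
def place(gz,lean,yaw=-6):
    R=ori(lean,yaw);h=Ro.from_rotvec([0,0,np.radians(yaw)]).as_matrix()@X
    g=np.r_[([.460,-.298]-.04*h[:2]),gz]
    return g+.021*R[:,0],R
E
python3 - <<'E'
from h import *
from cell import *
s=observe();print(s["tool_pos"],s["qpos"],s["gripper_width"])
print(place(.13,25)[0],step(s,*place(.13,25)))
E
```

```text
[ 0.46857948 -0.11230451  0.13629106] [ 0.50447023  0.46366638  0.14654267  2.09647646 -0.93715912  1.00690903
  0.8888027 ] 0.028989684751225014
[ 0.44660034 -0.32609298  0.11096754] [-0.2219, -0.3422, 0.1448, -0.0003, 0.0001, -0.0839]
```

>>> drive_tool(
  steps=[
    [-0.055,-0.085,0.036,0,0,-0.02,-1],
    [-0.11,-0.17,0.072,0,0,-0.042,-1],
    [-0.165,-0.255,0.108,0,0,-0.063,-1],
    [-0.222,-0.342,0.145,0,0,-0.084,-1],
    [-0.222,-0.342,0.145,0,0,-0.084,-1],
    [-0.222,-0.342,0.145,0,0,-0.084,-1],
    [-0.222,-0.342,0.145,0,0,-0.084,-1],
  ],
)

```text
t: 18.23
tool_pos: [0.4471, -0.3239, 0.1106]
orientation: [[0.181, 0.39, 0.903], [0.384, 0.817, -0.43], [-0.906, 0.424, -0.002]]
force: [-0.1, 0.5, -0.4]
gripper_width: 0.0291
```

```bash
python3 - <<'E'
from h import *
from cell import *
s=observe();print(s["tool_pos"],s["qpos"],s["gripper_width"])
print(place(.035,25)[0],step(s,*place(.035,25)))
i=get_image("scene");cv2.imwrite("pics/s16.png",cv2.resize(i["pixels"][200:450,80:400,::-1],None,fx=2.4,fy=2.4))
i=get_image("top");cv2.imwrite("pics/t16.png",i["pixels"][:,:,::-1])
E
```

```text
[ 0.44710704 -0.32385443  0.11061741] [ 0.57632221  0.5733153   0.31685597  1.81701772 -0.65650802  1.07687829
  0.82417311] 0.029115449433278984
[ 0.44660034 -0.32609298  0.01596754] [0.1695, -0.0844, 0.0014, -0.0, -0.0007, -0.0006]
```

View pics/s16.png

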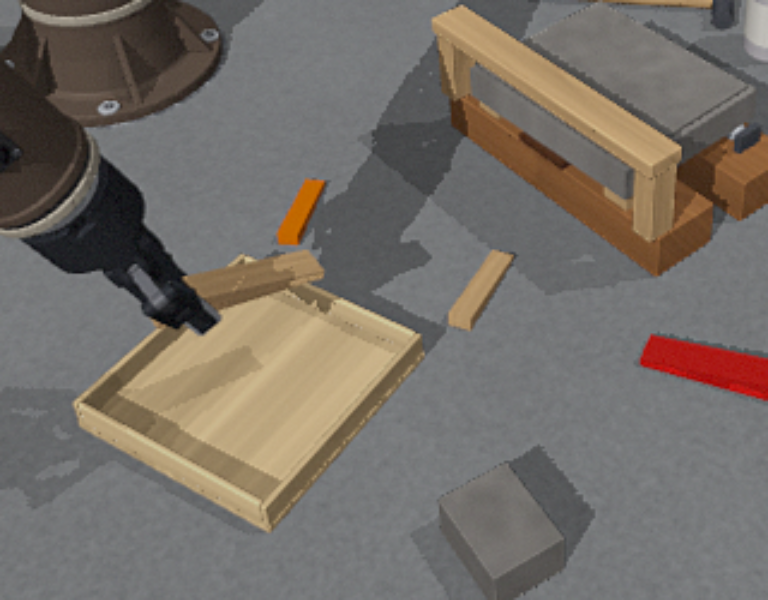

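View pics/t16.png

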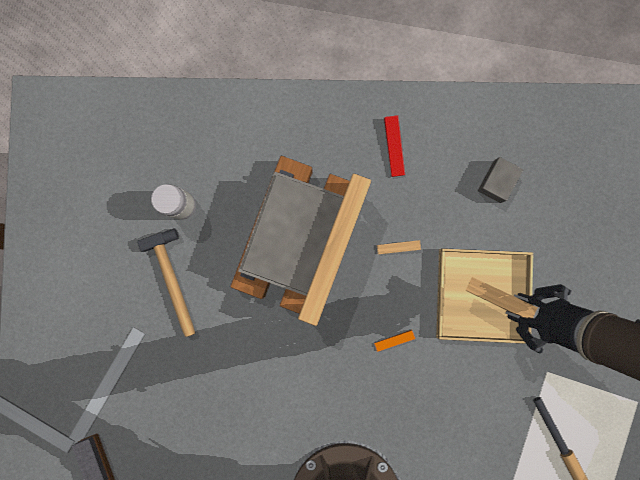

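>>> drive_tool(
  steps=[
    [0.04,-0.02,0,0,0,0,-1],
    [0.08,-0.04,0,0,0,0,-1],
    [0.12,-0.06,0.001,0,0,0,-1],
    [0.15,-0.075,0.001,0,0,0,-1],
    [0.166,-0.083,0.001,0,0,0,-1],
    [0.166,-0.083,0.001,0,0,0,-1],
    [0.166,-0.083,0.001,0,0,0,-1],
    [0.166,-0.083,0.001,0,0,0,-0.3],
    [0.166,-0.083,0.001,0,0,0,0.0],
    [0.166,-0.083,0.001,0,0,0,0.2],
    [0.166,-0.083,0.001,0,0,0,0.2],
    [0.166,-0.083,0.001,0,0,0,0.2],
  ],
)

```text
t: 19.82
tool_pos: [0.4466, -0.3278, 0.0184]
orientation: [[0.182, 0.39, 0.902], [0.382, 0.818, -0.431], [-0.906, 0.423, -0.0]]
force: [-0.3, -0.3, 0.6]
gripper_width: 0.0514
```

```bash
python3 - <<'E'
from h import *
from cell import *
s=observe();print(s["t"],s["tool_pos"],s["force"],s["gripper_width"])
p,R=s["tool_pos"],s["orientation"]
print(step(s,p-.15*R[:,0],R))
i=get_image("wrist");cv2.imwrite("pics/w17.png",i["pixels"][:,:,::-1])
E
```

```text
19.825 [ 0.44664858 -0.32779229  0.01844997] [-0.33473195 -0.25255129  0.5799091 ] 0.05142890672622601
[-0.3, 0.0, -0.0, 0.0, 0.0, 0.0]
```

View pics/w17.png

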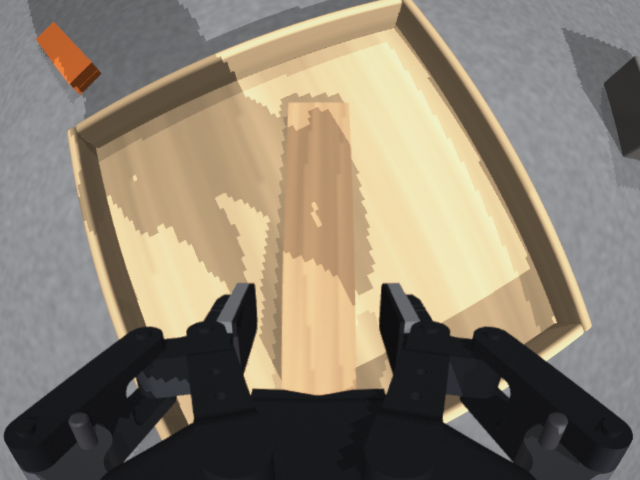

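The wedge lies on the tray floor, spanning (318, 100) to (318, 390), and sits free between the open pads. I'll withdraw along the tool axis.

>>> drive_tool(
  steps=[
    [-0.03,0,0,0,0,0,0.2],
    [-0.08,0,0,0,0,0,0.2],
    [-0.15,0,0,0,0,0,0.2],
    [-0.22,0,0,0,0,0,0.2],
    [-0.3,0,0,0,0,0,0.2],
    [-0.3,0,0,0,0,0,0.2],
    [-0.3,0,0,0,0,0,0.2],
  ],
)

```text
t: 20.75
tool_pos: [0.4192, -0.385, 0.1546]
orientation: [[0.182, 0.391, 0.902], [0.382, 0.818, -0.431], [-0.906, 0.423, -0.0]]
force: [0.3, 0.8, -1.0]
gripper_width: 0.0513
```

```bash
python3 look.py 18; python3 ecc.py 18; python3 - <<'E'
from h import *
from cell import *
i=get_image("scene");cv2.imwrite("pics/s18.png",i["pixels"][:,:,::-1]);pickle.dump(i,open("s18.pkl","wb"))
s=i["pixels"][185:325,240:430,::-1];cv2.imwrite("pics/scc18.png",cv2.resize(s,None,fx=4,fy=4,interpolation=2))
i=get_image("top");cv2.imwrite("pics/t18f.png",i["pixels"][:,:,::-1]);pickle.dump(i,open("t18.pkl","wb"))
E
```

```text
[ 0.655  0.566  0.359  1.701 -0.602  1.22   0.841] 20.75 [ 0.41923062 -0.38497293  0.15461258] 0.051254795849067517 F [ 0.3  0.8 -1. ] [-0.36  0.17 -0.  ]
bed coords of TCP rel tail0: x -0.3770 y -0.0229 yaw -6.026743228983828
18 cc0.917 ang-1.04 shift mm img [[1.13, 0.23], [4.68, 1.56], [3.27, -0.35]]
```

View pics/scc18.png

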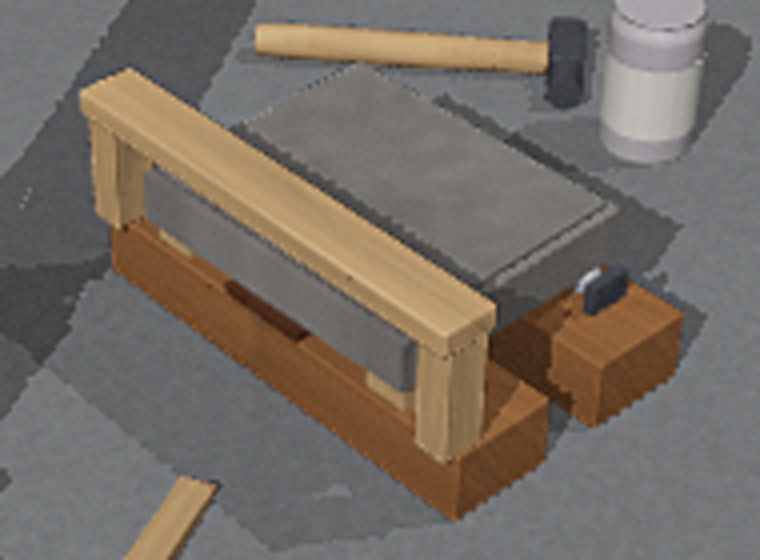

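View pics/t18f.png

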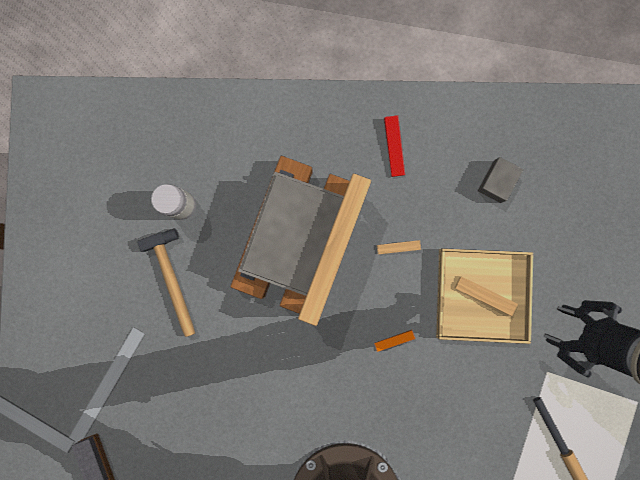

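```bash
python3 -c "
from cell import *
print(hand_in())"
```

```text
the job is handed in; nothing more can be done
None
```

I rocked the wedge loose, drew it out and laid it in the plywood tray, then let go and handed the job in at about 21 s. No verdict was reported.

- **Rocking:** I swung the tail about +10, −9 and then +10 mm, as worked out from the tool pose. I kept rocking both ways while easing the wedge out to about 33 mm, where the wrist force fell to near zero. I then drew it straight out.
- **Wedge:** The last top view shows it lying at about the middle of the tray, with the gripper clear of it.
- **Slab:** It did shift a little. The images show about 3 mm at its centre and 1° of turn, mostly during one swing where I eased out about 7 mm at once. It stayed still after that and is within the 10 mm limit.
- **Slab height:** I did not measure its front edge. It looks lower and on its side packers in the last picture, with nothing left under it.
- **Hammer, tin and offcut:** By eye they have not moved between the first and last top views. I did not measure them.

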